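Lay the long pipe offcut on its rest

TASK

The two white pipe offcuts are lying loose in the drawer under the sink. Pick up the longer one and lay it in the two V forks of the raised plywood pipe rest, about centred so that it sticks out alike at both ends, and let go of it. Leave the shorter offcut where it lies in the drawer.

Things in the scene. Friction and masses are not known exactly. Their poses are not given: they have to be found in the camera images.
- long_pipe_mid (a point): centre of the longer white PVC pipe offcut: a straight loose tube 180 mm long, 40 mm outside diameter, 3 mm wall, about 60 g, lying level on the drawer's floor (the centre is 20 mm above that floor). Its own y axis runs along the pipe.
- short_pipe_mid (a point): centre of the shorter white PVC pipe offcut: same 40 mm outside diameter, but only 90 mm long, lying level on the drawer's floor at least 90 mm from the longer one, centre to centre. Its own y axis runs along the pipe. It is to be left alone.
- rest_seat (a point): where the centre of a 40 mm pipe lies once centred in the fixed plywood pipe rest, 108 mm above the cabinet floor. Base board 100 x 170 x 12 mm; two uprights 16 mm thick, 34 mm wide, at own y = +55 and -55 mm, each topped by a 90 degree V fork open upwards, its arms ending 3 mm above this point, 62 mm apart. Own z is up; own y runs from fork to fork: the pipe is to lie along it.
- drawer_floor (a point): centre of the floor's upper face in the grey plastic drawer, 4 mm above the cabinet floor. The drawer is fixed, 420 mm along own x, 360 mm along own y, open at the top, rim 55 mm above the cabinet floor; own -x is nearest the robot. A brush, a sink plug and a 220 mm tall spray bottle stand in its far part, beyond x = +100 mm; both pipes lie nearer.
Not all that is in view belongs to the job. Leave any black look-alike of the part that bears long_pipe_mid alone. Of the things that look like the part that bears rest_seat, the larger one is meant.

How it is judged:
By the outcome, as a careful person would: the job done as asked, in the order asked, and still so for the second after the job is handed in, with the robot touching nothing.
It also fails if it takes over 42 s, if anything falls off the work surface, if the arm or the gripper's body presses on something with over 40 N, if the wrist force passes 120 N, or if a joint passes its speed limit or range.

ROBOT

A 7-joint arm with a two-finger parallel gripper is mounted at the origin on the work surface. World frame = base frame: x ahead of the robot, y to its left, z up, the work surface at z = 0. Lengths are in m, angles in rad, forces in N, time in s.
With the tool pointing down it reaches from about 0.4 to 0.875 m from the base axis. Payload 19.3 kg.
Tool frame: the origin (TCP) lies at the very end of the fingers, on their centre line; the grasp point (between the pads) lies 19 mm behind it; z points along the fingers, y is the line along which they close (so a half turn about z gives the same grasp; the last joint's range is limited). The gripper opens to 85 mm and grips with 20 to 120 N. Pads are 22 mm wide; open, the fingers measure 114 mm over their backs; the gripper's body (76 mm by 85 mm) begins 54 mm behind the grasp point. The pads swing forward as they close: fully open they stand 13 mm farther back than shut.
Start: joints at [-1.252, 0.521, -0.036, 1.599, 0.021, 1.021, -0.113], TCP at [0.237, 0.578, 0.231] pointing down, gripper open.
Joint ranges: [-2.91, 2.91], [-0.3, 2.13], [-1.5, 1.42], [0.17, 2.43], [-1.26, 4.41], [0.16, 1.93], [-2.52, 2.52]. Speed limits (rad/s): [1.89, 1.89, 2.39, 2.39, 3.01, 3.01, 3.01].

INTERFACE

Orientations are given as a rotation vector (axis times angle).
In Python, from workcell import goto, move_l, move_j, release, grab, dwell, solve_ik, get_image, MotionError, finish_job, get_clock, get_joints, get_joint_vel, get_effort, get_tool_pos, get_ee_rot, get_force, get_ft_torque, get_finger_gap, get_grip_force gives the robot as it stands. Calls block until the motion is done:
- goto(position, orientation): joint-space move of the TCP to a pose.
- move_l(position, attitude=None, feed=0.15, until_force=None): straight line of the TCP; attitude=None keeps the orientation; feed is the mean speed in m/s. With until_force (N) it stops when the force on the tool has changed by that much, and returns True; else False.
- move_j(angles): joint-space move.
- release() and grab(squeeze=None): open the fingers fully, or close them until they stop; squeeze is the grip in N (None keeps the last).
- dwell(seconds).
- solve_ik(position, orientation): joint angles nearest the present ones, or None.
- get_image(name): name is "side" or "top"; returns a dict with "pixels" (384x512x3 uint8, red, green, blue), "range_z" (384x512 float32, m along the optical axis (not along the pixel's ray), 0 where there is no reading), "K" (3x3 intrinsics, pixels), "T" (4x4, takes a point from camera to world coordinates). Camera axes: x right, y down, z forward; pixel columns grow to the right and rows downward; lengths in m; the calibration is good to about 2 mm. A picture is of the moment at which its call begins.
A pose or a line that the arm cannot do raises MotionError and nothing moves.
- finish_job(): hands the job in; it is judged then, once.
Readings, each from a call of its own:
- get_clock(): time.
- get_joints(): joint angles.
- get_joint_vel(): joint speeds.
- get_effort(): joint torques, N m.
- get_tool_pos(): TCP position.
- get_ee_rot(): TCP orientation.
- get_force(): force on the tool from outside, world axes, zero at the start.
- get_ft_torque(): the same for the moment, N m.
- get_finger_gap(): opening from 0.0 (shut) to 1.0 (fully open).
- get_grip_force(): force on a finger pad.
Only numpy, scipy, OpenCV 4.12 (cv2) and the standard library are available. Lean on these libraries where they do the work, as an engineer would, in place of code of your own. Each camera call takes 0.05 s, during which the arm holds its last target. There are 200 camera calls.

## Working session

There is one attempt and no reset: what is moved stays moved. The work goes in short steps, each a Python script; the robot and the scene stay as the last script left them, time stands still between calls to the robot, and variables do not carry over. Pictures are saved under pics/ and viewed, at most 10 in all, crops included, and the job is handed in when it is done.

```bash
mkdir -p pics
cat > h.py <<'E'
import numpy as np, cv2
from workcell import *
def snap(n,f):
    d=get_image(n); cv2.imwrite(f'pics/{f}.png',d['pixels'][:,:,::-1]); np.savez(f'pics/{f}.npz',**d); return d
def cloud(d):
    z=d['range_z'].astype(float);v,u=np.indices(z.shape);K=d['K']
    p=np.stack([(u-K[0,2])/K[0,0]*z,(v-K[1,2])/K[1,1]*z,z,np.ones_like(z)],-1)
    w=(p@d['T'].T)[...,:3]; w[z==0]=np.nan; return w
E
python3 - <<'E'
from h import *
for n in('top','side'):
    d=snap(n,n+'0'); print(n,d['T'].round(3).tolist(),d['K'][0,0])
a=[cv2.imread(f'pics/{n}0.png') for n in('top','side')]
print(get_ee_rot(),get_clock())
E
```

```text
top [[0.004, -0.985, 0.174, 0.16], [-1.0, -0.003, 0.007, 0.008], [-0.006, -0.174, -0.985, 1.534], [0.0, 0.0, 0.0, 1.0]] 476.73431598646465
side [[-0.747, -0.439, 0.5, -0.265], [-0.665, 0.492, -0.562, 0.745], [0.0, -0.752, -0.66, 0.986], [0.0, 0.0, 0.0, 1.0]] 494.22438796410955
[-6.06834469e-01 -3.08230020e+00  1.60933018e-03] 0.1
```

View pics/top0.png

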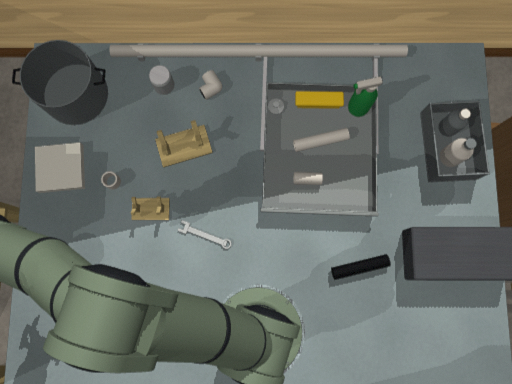

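View pics/side0.png

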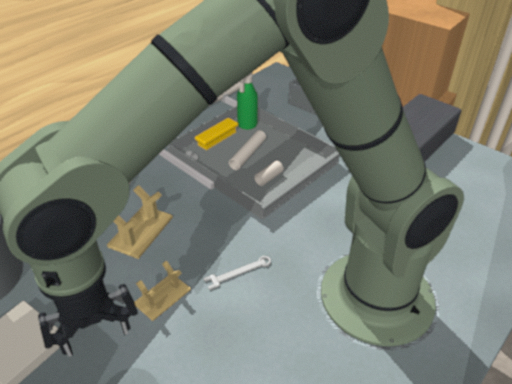

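The top view shows the long pipe at about (322,140), the short one at (308,179) and the larger rest at (184,145). The smaller look-alike rest is at (150,209). A horizontal pipe runs along row 50. Next I'll measure the pipes and the rest from depth.

```bash
python3 - <<'E'
from h import *
d=dict(np.load('pics/top0.npz'));w=cloud(d);px=d['pixels'].astype(int)
def reg(u0,u1,v0,v1,zl,zh):
    s=w[v0:v1,u0:u1].reshape(-1,3);s=s[(s[:,2]>zl)&(s[:,2]<zh)];return s
def rect(s,n):
    r=cv2.minAreaRect(s[:,:2].astype(np.float32)); b=cv2.boxPoints(r)
    print(n,len(s),'rect',np.round(r[0],4),np.round(r[1],4),round(r[2],1),'z',np.percentile(s[:,2],[5,50,95,99]).round(4))
    return r
rect(reg(285,358,120,158,.018,.07),'long'); rect(reg(285,330,168,190,.018,.07),'short')
rect(reg(150,218,115,172,.006,.018),'restbase')
s=reg(150,218,115,172,.07,.14); 
for hi in(.095,.1,.105):
    t=s[s[:,2]>hi]
    _,_,c=cv2.kmeans(t.astype(np.float32),4,None,(3,50,1e-5),10,cv2.KMEANS_PP_CENTERS); print(hi,len(t),c.round(4).tolist())
rect(reg(130,172,195,222,.006,.018),'smallbase')
print('floor drawer',np.nanmedian(w[195:205,300:340,2]),'pipe row50',w[50,[130,200,260,300,380]].round(3).tolist())
print('brackets',w[70,[262,264,266,376,378]].round(3).tolist())
print('bottle',np.nanmax(w[80:118,345:385,2]),'rims',w[150,[262,264,376,378]].round(3).tolist())
E
python3 -c "
import cv2;i=cv2.imread('pics/top0.png');a=cv2.resize(i[75:205,145:385],None,fx=3.3,fy=3.3,interpolation=cv2.INTER_CUBIC);cv2.imwrite('pics/crop.png',a)"
```

```text
long 670 rect [ 0.6111 -0.2081] [0.0413 0.1812] 13.8 z [0.0283 0.0412 0.0487 0.052 ]
short 350 rect [ 0.482  -0.1625] [0.0907 0.0407] 89.8 z [0.0294 0.0411 0.0481 0.0501]
restbase 1306 rect [0.6061 0.2436] [0.1934 0.223 ] 0.0 z [0.0066 0.0118 0.0167 0.0177]
0.095 170 [[0.636900007724762, 0.20000000298023224, 0.10509999841451645], [0.6043000221252441, 0.3043999969959259, 0.10419999808073044], [0.583899974822998, 0.18379999697208405, 0.10540000349283218], [0.5512999892234802, 0.28859999775886536, 0.10540000349283218]]
0.1 136 [[0.550000011920929, 0.288100004196167, 0.10700000077486038], [0.6377999782562256, 0.20020000636577606, 0.1062999963760376], [0.6065999865531921, 0.3043999969959259, 0.10660000145435333], [0.5810999870300293, 0.1826999932527542, 0.10729999840259552]]
0.105 81 [[0.5792999863624573, 0.1826999932527542, 0.10980000346899033], [0.6072999835014343, 0.3050000071525574, 0.1096000000834465], [0.6410999894142151, 0.20110000669956207, 0.10949999839067459], [0.5483999848365784, 0.2872999906539917, 0.10930000245571136]]
smallbase 516 rect [0.3869 0.3448] [0.0851 0.1346] 0.0 z [0.0063 0.0095 0.0151 0.0172]
floor drawer 0.0044045152516658526 pipe row50 [[0.915, 0.427, 0.049], [0.916, 0.192, 0.048], [0.917, -0.008, 0.045], [0.917, -0.142, 0.046], [0.922, -0.412, 0.038]]
brackets [[0.862, -0.016, 0.01], [0.855, -0.022, 0.026], [0.859, -0.029, 0.018], [0.859, -0.401, 0.019], [0.866, -0.412, 0.002]]
bottle 0.23194036342388902 rims [[0.58, -0.016, 0.015], [0.569, -0.021, 0.052], [0.57, -0.38, 0.052], [0.585, -0.401, -0.001]]
```

View pics/crop.png

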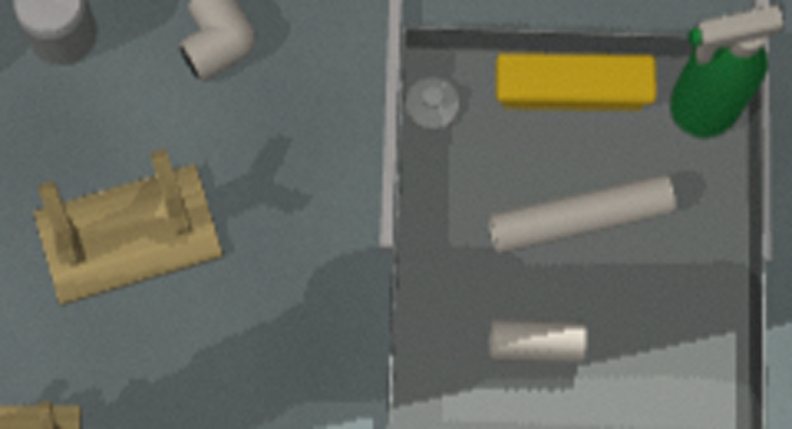

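The crop agrees with the depth. Both pipe lengths and the 110 mm fork spacing match, and the rest is centred at about (0.594, 0.244). Now the grasp.

```bash
cat >> h.py <<'E'
def down(deg):
    f=np.radians(deg+90)/2; return np.pi*np.array([np.cos(f),np.sin(f),0])
E
python3 - <<'E'
from h import *
R=down(13.8);p=[.611,-.208]
goto(p+[.16],R); print(get_clock(),get_tool_pos())
print(move_l(p+[.008],feed=.12,until_force=15),get_tool_pos())
grab(40); print(get_finger_gap(),get_grip_force())
move_l(p+[.21],feed=.2); print(get_finger_gap(),get_grip_force(),get_force(),get_ft_torque(),get_clock())
d=snap('side','grasp');
E
```

```text
3.1583 [ 0.61131642 -0.2071344   0.15994668]
False [ 0.61142513 -0.20812456  0.00871941]
0.4613589230819357 39.496467327699065
0.4523863962785829 40.241979053243995 [ 0.89348029  0.00359694 -1.08437682] [-0.01445324  0.02489349  0.01299224] 6.2333
```

View pics/grasp.png

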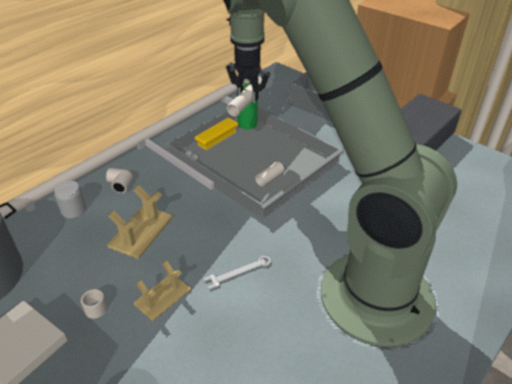

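The side view shows the pipe in the gripper at (240,100), and the short pipe undisturbed at (269,173). Next I'll move above the rest, using the unoccluded side view to cross-check it, and look from there.

Run:
```python
from h import *
d=dict(np.load('pics/grasp.npz'));w=cloud(d)
s=w[180:260,100:180].reshape(-1,3);s=s[(s[:,2]>.1)&(s[:,2]<.13)]
_,_,c=cv2.kmeans(s.astype(np.float32),4,None,(3,50,1e-5),10,cv2.KMEANS_PP_CENTERS);print(len(s),c.round(4).tolist(),c.mean(0))
goto([.595,.245,.21],down(16.8)); print(get_clock(),get_tool_pos())
d=snap('side','above');w=cloud(d);x=d['pixels']
s=w.reshape(-1,3);m=(abs(s[:,2]-.232)<.03)&(x.reshape(-1,3).min(1)>110)&(np.hypot(s[:,0]-.595,s[:,1]-.245)<.13)
r=cv2.minAreaRect(s[m][:,:2].astype(np.float32));print(m.sum(),r,s[m].max(0),s[m].min(0))
```

```text
182 [[0.6376000046730042, 0.20360000431537628, 0.10589999705553055], [0.60589998960495, 0.3084000051021576, 0.10570000112056732], [0.5800999999046326, 0.18539999425411224, 0.1062999963760376], [0.54830002784729, 0.290800005197525, 0.10599999874830246]] [0.5929632  0.24704877 0.10596107]
7.9417 [0.59554515 0.24346995 0.2101279 ]
683 ((0.6066492199897766, 0.24787235260009766), (0.07621033489704132, 0.18488360941410065), 18.546072006225586) [0.63984541 0.33652101 0.26022818] [0.54941703 0.15240158 0.20591272]
```

View pics/above.png

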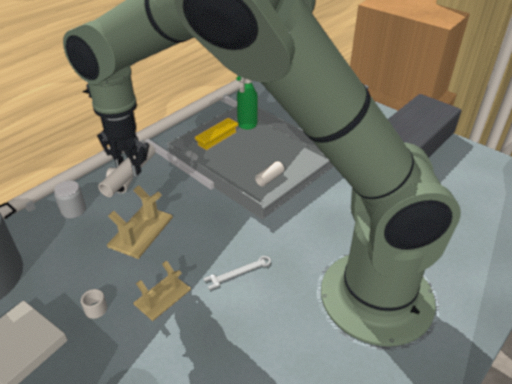

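The pipe is held centrally, with ends at y 0.152 and 0.337, at about (115,180) above the forks. The two rest measurements agree to 3 mm, so I'll lower it.

Run:
```python
from h import *
p=[.5938,.2457]
move_l(p+[.125],feed=.15)
print(move_l(p+[.091],feed=.04,until_force=6),get_tool_pos(),get_force())
release(); print(get_finger_gap(),get_force()); dwell(.3)
print(get_tool_pos(),get_force())
move_l(p+[.25],feed=.2)
goto([.45,.0,.35],down(0)); print(get_clock())
d=snap('side','end1');t=snap('top','end2')
for d in(d,t):
    s=cloud(d).reshape(-1,3);m=(s[:,2]>.112)&(s[:,2]<.14)&(np.hypot(s[:,0]-.594,s[:,1]-.245)<.13)
    r=cv2.minAreaRect(s[m][:,:2].astype(np.float32));print(m.sum(),r,np.percentile(s[m][:,2],[50,98]))
cv2.imwrite('pics/end.png',np.hstack([cv2.resize(cv2.imread('pics/end1.png')[150:300,80:230],(400,400)),cv2.resize(cv2.imread('pics/end2.png')[80:200,130:250],(400,400))]))
```

```text
True [0.5942503  0.24584462 0.09604781] [4.2732978  1.75794722 0.67227182]
0.9994885270925142 [ 0.1594442  -0.59410138 -0.53253421]
[0.59338665 0.24566808 0.09617688] [ 0.51338222 -0.5434871  -0.82904763]
12.2917
784 ((0.594097912311554, 0.2471402883529663), (0.06524761021137238, 0.17934338748455048), 17.837230682373047) [0.12580914 0.1315711 ]
720 ((0.5947166085243225, 0.24569857120513916), (0.06746388971805573, 0.17961040139198303), 16.904541015625) [0.12548236 0.13353099]
```

View pics/end.png

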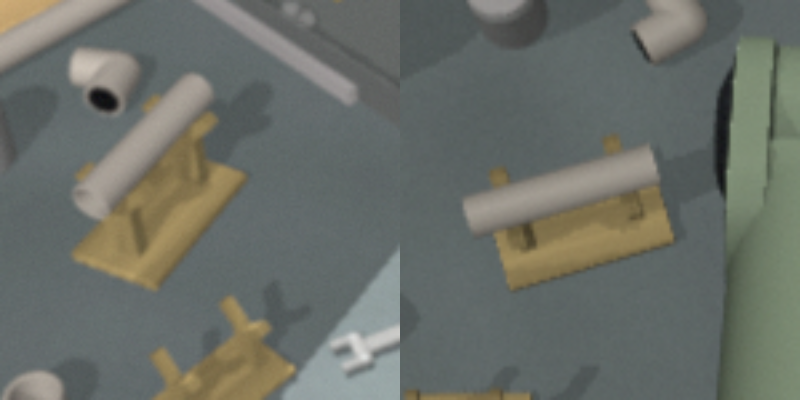

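Both views show the pipe seated in both forks, level and centred (top about 0.128 m, middle within 2 mm of the seat). The arm is clear of it.

```bash
python3 -c "
from workcell import *
print(finish_job())"
```

```text
the job is handed in; nothing more can be done
None
```

The longer pipe lies released in both V forks of the larger rest, centred to within about 2 mm; I left the shorter one alone in the drawer and handed the job in at about 12.5 s.

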